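# Put the drive cover back on the bead tumbler

### The job

The yellow cover plate of the blue bead tumbler is lying on the table. Pick it up by its handle and put it back over the open drive housing, with both brass studs through its two holes and the plate lying flat, fully home on the housing's rim, then let go; the studs' bar is clamped at a different place along the housing every time, so find where the plate drops on. Leave the bead box, glue jar and dish where they are.

Things in the scene. Friction and masses are not known exactly. Their poses are not given: they have to be found in the camera images.
- housing: Blue tumbler base, fixed. Origin on the table under the centre of its drive housing: an open box 110 (x) by 200 (y) mm, walls 8 mm, flat rim 60 mm above the table. z up, y along its length. On the +x side a black and red barrel lies along y from x = 55 to 180 mm, its top 98 mm above the table.
- rim (a point): Centre of the housing's rim, 60 mm above its origin. Two fixed rigid brass studs 10 mm thick, tips slightly bevelled and 20 mm above the rim, rise from a bar inside, 120 mm apart along y at x = 0. Their midpoint is clamped anywhere from y = -11 to +11 mm of this point, different each time and not reported: see it or feel for it.
- cover: Loose yellow plate, 120 (x) by 190 (y) by 5 mm, 0.2 to 0.4 kg, with two 13 mm round through holes at x = 0, y = -60 and +60 mm. Origin: centre of its underside; z up. It fits either way round. Home: underside on the rim, studs standing 15 mm out of its top, its ends up to 6 mm past the housing's.
- handle (a point): Centre of the cover's black bar handle, 33 mm above the cover's origin. The bar is 84 mm long along the cover's y, 14 mm wide (x) and 14 mm high; posts 10 mm long at y = -34 and +34 mm hold it, the middle is free underneath (21 mm gap).
- bead_box: Clear divided box of coloured glass tiles, 160 x 100 x 35 mm, loose, 0.6 kg; origin under its centre. Not to be disturbed.
- glue_jar: Jar with yellow cap, 54 mm in diameter, 70 mm high, loose; origin under its centre. Not to be disturbed.
- dish: Shallow white dish, 70 mm across, 18 mm high, loose; origin under its centre. Not to be disturbed.
Mind the look-alikes: they are no part of the job. Of the things that look like the cover, take the one that is farthest to the robot's left at the start.

How it is judged:
By the outcome, as a careful person would: the job done as asked, in the order asked, and still so for the second after the job is handed in, with the robot touching nothing.
It also fails if it takes over 58 s, if anything falls off the work surface, if the arm or the gripper's body presses on something with over 40 N, if the wrist force passes 120 N, or if a joint passes its speed limit or range.

### The arm

A 6-joint arm with a two-finger parallel gripper is mounted at the origin on the work surface. World frame = base frame: x ahead of the robot, y to its left, z up, the work surface at z = 0. Lengths are in m, angles in rad, forces in N, time in s.
With the tool pointing down it reaches from about 0.25 to 0.725 m from the base axis. Payload 4 kg.
Tool frame: the origin (TCP) lies at the very end of the fingers, on their centre line; the grasp point (between the pads) lies 19 mm behind it; z points along the fingers, y is the line along which they close (so a half turn about z gives the same grasp; the last joint's range is limited). The gripper opens to 85 mm and grips with 20 to 120 N. Pads are 22 mm wide; open, the fingers measure 114 mm over their backs; the gripper's body (76 mm by 85 mm) begins 54 mm behind the grasp point. The pads swing forward as they close: fully open they stand 13 mm farther back than shut.
Start: joints at [1.16, 0.241, 0.005, 1.335, 0, 1.571], TCP at [0.2, 0.458, 0.231] pointing down, gripper open.
Joint ranges: [-2.72, 2.72], [-1.05, 1.87], [-1.09, 1.28], [-1.99, 2.15], [-1.42, 1.44], [-3.14, 3.14]. Speed limits (rad/s): [2.79, 2.79, 3.14, 3.14, 3.14, 3.14].

### API

Orientations are given as a unit quaternion [x, y, z, w].
In Python, from workcell import * gives the robot as it stands. The module is installed in compiled form; this text tells all that it offers.
- The arm moves only by the tool send_rows, never from a script. Its argument "steps" is text: rows parted by semicolons, each of 7 numbers parted by spaces: the opening, from -1 (shut) to 1 (fully open), then the shift along the world's x, y, z in m, then the turn, a rotation vector about the world's x, y, z in rad. A call has exactly 5 rows; each row shifts and turns the commanded pose from where the row before left it; what a row does not reach is not made up. A row lasts 1/12 s, in which the tool goes at most 41.7 mm and 7.16 degrees, less where a joint would pass 70% of its speed; a pose out of reach is approached as far as the arm can. A call is refused whole if a number of a shift passes 0.0417 or a number of a turn 0.125, either way. A call with a gripper value outside its range is refused whole. The fingers move at their own pace and stop on an object; the grip force is fixed at half the most. Time passes only in rows, so rows that do not move let the fingers close, or fill a call up. It gives the time, the measured TCP pose, the force, the opening and the grip force at its end, in the units of the state.
- get_obs(): the state, without advancing time (a new reading comes with each control period).
- camera(name): name is "scene" or "top" or "wrist"; returns a dict with "frame" (480x640x3 uint8, red, green, blue), "range_z" (480x640 float32, m along the optical axis (not along the pixel's ray), 0 where there is no reading), "camera_matrix" (3x3 intrinsics, pixels), "k1" (the pictures are not rectified: a ray, as slopes to the right and down, at radius r is drawn at 1 + k1 r^2 times it, then the intrinsics apply), "extrinsics" (4x4, takes a point from world to camera coordinates); the wrist camera has in their place "T_tool_cam" (4x4, takes a point from camera to tool coordinates, whose origin is the TCP and whose axes are the flange's). Camera axes: x right, y down, z forward; pixel columns grow to the right and rows downward; lengths in m; the calibration is good to about 2 mm. A picture is of the moment at which its call begins: read the wrist's pose just before it.
- job_done(): hands the job in; it is judged then, once.
The state is a dict: "clock": time; "joint_pos": joint angles; "joint_vel": joint speeds; "tau": joint torques, N m; "eef_pos": TCP position; "tool_rot": TCP orientation; "ft_force": force on the tool from outside, world axes, zero at the start; "ft_torque": the same for the moment, N m; "grip_width": finger opening in m; "grasp_force": force on a finger pad.
Only numpy, scipy, OpenCV 4.12 (cv2) and the standard library are available. Lean on these libraries where they do the work, as an engineer would, in place of code of your own. Each camera call takes 0.05 s, during which the arm holds its last target. There are 200 camera calls.

## Working session

There is one attempt and no reset: what is moved stays moved. The work goes in short steps, Python scripts to look and compute and a tool call to move; the robot and the scene stay as the last step left them, time stands still between calls to the robot, and variables do not carry over. Pictures are saved under pics/ and viewed, at most 10 in all, crops included, and the job is handed in when it is done.

Besides the shell and the picture viewer there is one more tool, called after "Request:" by a JSON object that holds its "op" and its "data", one argument or row to a line. send_rows: Moves the arm, as the interface text tells. Its arguments: {"type":"object","properties":{"steps":{"type":"string"}},"required":["steps"]}

```bash
mkdir -p pics; cat > h.py <<'E'
from workcell import *
import numpy as np, cv2
from scipy.spatial.transform import Rotation as R
def grab(name,fn):
    o=get_obs(); c=camera(name); cv2.imwrite('pics/'+fn+'.png',c['frame'][:,:,::-1])
    if name=='wrist':
        T=np.eye(4);T[:3,:3]=R.from_quat(o['tool_rot']).as_matrix();T[:3,3]=o['eef_pos']
        W=T@c['T_tool_cam']
    else: W=np.linalg.inv(c['extrinsics'])
    np.savez('pics/'+fn,f=c['frame'],d=c['range_z'],K=c['camera_matrix'],k=c['k1'],W=W)
    return o
def ray(fn,u,v):
    z=np.load('pics/'+fn+'.npz');K=z['K'];k=float(z['k'])
    s=cv2.undistortPoints(np.array([[[u,v]]],float),K,np.array([k,0,0,0]))[0,0]
    return z,np.array([s[0],s[1],1.])
def px(fn,u,v):   # world by depth
    z,s=ray(fn,u,v); d=np.median([x for x in z['d'][int(v)-1:int(v)+2,int(u)-1:int(u)+2].ravel() if x>0] or [0])
    return (z['W']@np.append(s*d,1))[:3]
def atz(fn,u,v,h):
    z,s=ray(fn,u,v);W=z['W'];r=W[:3,:3]@s;o=W[:3,3];return o+r*(h-o[2])/r[2]
def tri(a,b):
    A=np.zeros((3,3));B=np.zeros(3)
    for f,u,v in(a,b):
        z,s=ray(f,u,v);r=z['W'][:3,:3]@s;r/=np.linalg.norm(r);P=np.eye(3)-np.outer(r,r);A+=P;B+=P@z['W'][:3,3]
    return np.linalg.solve(A,B)
E
python3 - <<'E'
from h import *
print(grab('top','top0')); grab('scene','sc0')
a=cv2.imread('pics/top0.png');b=cv2.imread('pics/sc0.png')
z=np.load('pics/top0.npz');print(z['W'],z['K'],z['k'])
E
```

```text
{'clock': 0.0, 'joint_pos': array([ 1.15998182e+00,  2.41391208e-01,  3.70900357e-03,  1.33518041e+00,
       -1.46792773e-05,  1.57080857e+00]), 'joint_vel': array([ 6.13830736e-04,  3.22926052e-04, -4.50056707e-04,  9.67532331e-04,
        4.39429259e-06,  8.64365400e-04]), 'tau': array([ 1.82648349e-03, -3.72314966e+01,  2.52410549e+01,  1.69680332e-02,
        1.96248088e-04,  3.82590684e-06]), 'eef_pos': array([0.1994299 , 0.45781697, 0.23041801]), 'tool_rot': array([ 2.03971749e-01,  9.78976230e-01, -1.01292561e-03, -2.03535006e-04]), 'ft_force': array([ 0.23013756, -0.19866397, -0.87763742]), 'ft_torque': array([ 0.08867924, -0.0132544 ,  0.02018881]), 'grasp_force': 0.0, 'grip_width': 0.08546540235451233}
[[-3.25223265e-03 -9.93674698e-01  1.12249800e-01  3.81860102e-01]
 [-9.99729366e-01  6.45101557e-04 -2.32546640e-02 -2.08801954e-02]
 [ 2.30351588e-02 -1.12295051e-01 -9.93407873e-01  1.13895832e+00]
 [ 0.00000000e+00  0.00000000e+00  0.00000000e+00  1.00000000e+00]] [[494.51101442   0.         320.71375281]
 [  0.         494.51101442 238.83857382]
 [  0.           0.           1.        ]] -0.13135265844073402
```

View pics/top0.png

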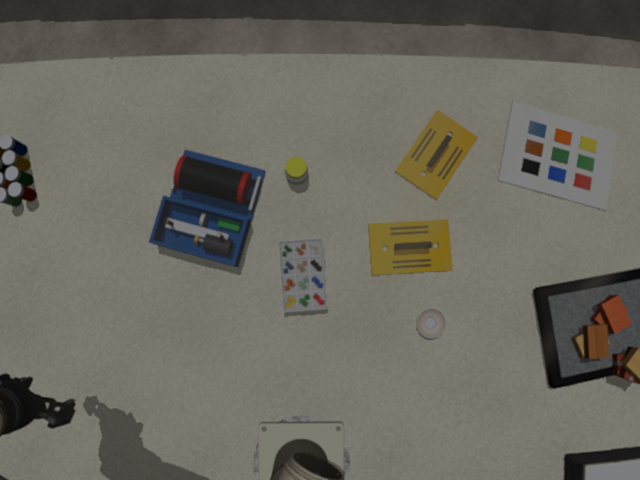

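View pics/sc0.png

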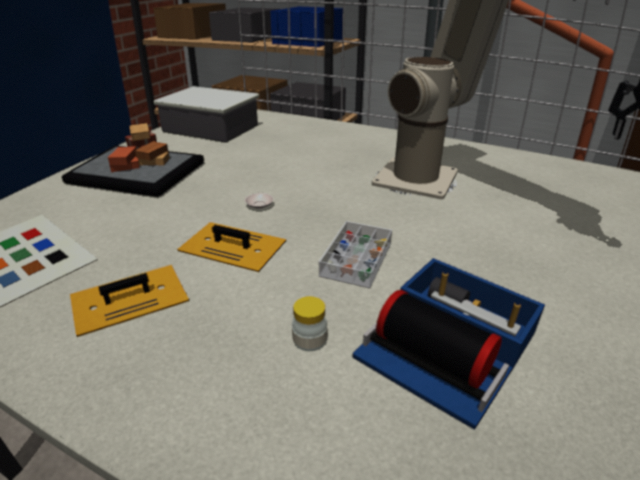

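Top view: the housing is at (203,228), with the barrel at (212,180). There are two cover candidates: A at (411,247) and B at (437,153). Image left is the robot's left (+y), so A looks leftmost. I'll check this with numbers and a close crop.

```bash
python3 - <<'E'
from h import *
a=cv2.imread('pics/top0.png');b=cv2.imread('pics/sc0.png')
m=np.vstack([np.hstack([cv2.resize(a[185:275,140:260],(400,300),interpolation=2),cv2.resize(a[205:295,352:472],(400,300),interpolation=2)]),
 np.hstack([cv2.resize(b[245:365,400:560],(400,300),interpolation=2),cv2.resize(b[205:295,170:290],(400,300),interpolation=2)])])
cv2.imwrite('pics/m.png',m)
for n,u,v in[('A',411,247),('B',437,153),('jar',296,165),('box',303,277),('dish',431,324)]: print(n,px('top0',u,v).round(4))
E
```

```text
A [ 0.4875 -0.2501  0.0391]
B [ 0.7064 -0.3173  0.04  ]
jar [0.6677 0.0084 0.0692]
box [ 0.4221 -0.0066  0.0051]
dish [ 0.3127 -0.3006  0.0047]
```

View pics/m.png

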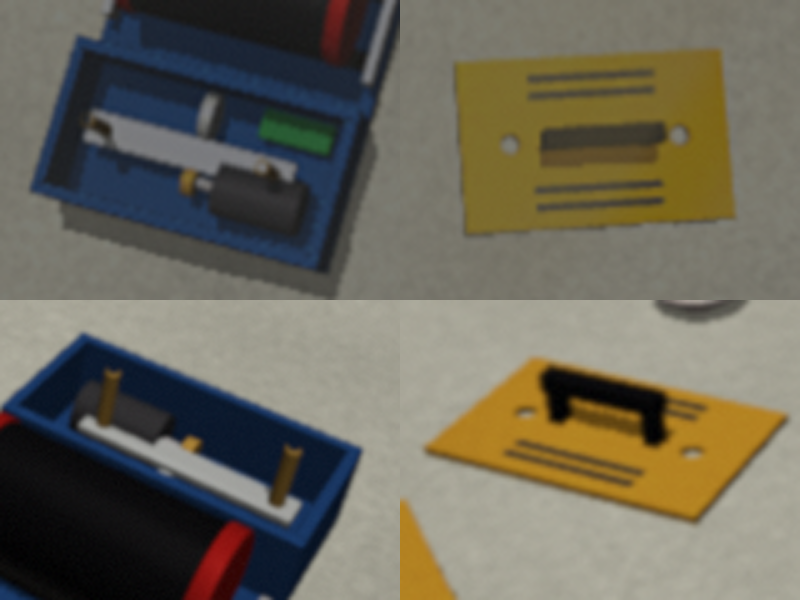

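The close crop confirms A: its handle is at (411,247), y = -0.25, while B is at y = -0.317, so I'll take A. Top row of the crop: housing rim corners at (35,192), (80,38), (365,115) and (325,270), stud tips near (88,118) and (262,163). In the scene crop the stud tips are at (113,372) and (293,450).

```bash
python3 - <<'E'
from h import *
c=lambda x,y:(140+x*.3,185+y*.3)
C=[atz('top0',*c(*p),.06) for p in[(33,191),(80,37),(367,115),(326,271)]]
C=np.array(C);print('rim',C.round(4),C.mean(0).round(4),[px('top0',*c(*p)).round(3) for p in[(40,188),(215,235)]])
ax=(C[0]+C[1]-C[2]-C[3])[:2];print('yaxis',np.degrees(np.arctan2(ax[1],ax[0])),np.linalg.norm(ax)/2)
T=[atz('top0',*c(*p),.08) for p in[(89,118),(262,163)]];print('tips',np.round(T,4))
S=[(400+293/2.5,245+152/2.5),(400+113/2.5,245+72/2.5)];print(np.round([atz('sc0',*s,.08) for s in S],4))
for s,p in zip(S,[(89,118),(262,163)]):print('tri',tri(('top0',*c(*p)),('sc0',*s)).round(4))
# cover A
d=lambda x,y:(352+(x-400)*.3,205+y*.3)
e=lambda x,y:(170+(x-400)*.3,205+(y-300)*.3)
print('holes',np.round([atz('top0',*d(*p),.005) for p in[(509,145),(679,135)]],4),np.round([atz('sc0',*e(*p),.005) for p in[(692,453),(525,413)]],4))
print('handle top ends z.04',np.round([atz('top0',*d(*p),.04) for p in[(541,139),(665,131)]],4))
print('tri handle', tri(('top0',*d(541,139)),('sc0',*e(664,395))).round(4),tri(('top0',*d(665,131)),('sc0',*e(545,371))).round(4))
w=camera('wrist');print(w['T_tool_cam'].round(3),w['camera_matrix'][0,0],w['k1'])
E
```

```text
rim [[0.4963 0.332  0.06  ]
 [0.6001 0.3038 0.06  ]
 [0.5468 0.1095 0.06  ]
 [0.4436 0.1351 0.06  ]] [0.5217 0.2201 0.06  ] [array([0.498, 0.327, 0.061]), array([0.467, 0.209, 0.06 ])]
yaxis 74.8282211799407 0.20263722029800935
tips [[0.5421 0.2897 0.08  ]
 [0.5124 0.1749 0.08  ]]
[[0.5472 0.2921 0.08  ]
 [0.5134 0.1767 0.08  ]]
tri [0.5426 0.2917 0.0763]
tri [0.5124 0.1758 0.0791]
holes [[ 0.4874 -0.1955  0.005 ]
 [ 0.4942 -0.3158  0.005 ]] [[ 0.4914 -0.1937  0.005 ]
 [ 0.4981 -0.3136  0.005 ]]
handle top ends z.04 [[ 0.4881 -0.212   0.04  ]
 [ 0.4934 -0.2971  0.04  ]]
tri handle [ 0.4883 -0.2122  0.0394] [ 0.4934 -0.2973  0.0375]
[[ 0.    -0.947 -0.323  0.083]
 [ 1.    -0.     0.001 -0.001]
 [-0.001 -0.323  0.947 -0.142]
 [ 0.     0.     0.     1.   ]] 333.40965743437687 -0.06014384611688173
```

Request:
{"op": "send_rows", "data": {
  "steps": "0 0.0217 -0.015 0 0 0 -0.095;0 0.0217 -0.015 0 0 0 -0.095;0 0.0217 -0.015 0 0 0 -0.095;0 0.0217 -0.015 0 0 0 -0.095;0 0.0217 -0.015 0 0 0 -0.095"
}}

```text
clock: 0.57
eef_pos: [0.3088, 0.3825, 0.231]
tool_rot: [0.43, 0.903, -0.0, -0.0]
ft_force: [-0.3, 0.4, -0.8]
grip_width: 0.0428
grasp_force: 0.0
```

Request:
{"op": "send_rows", "data": {
  "steps": "0 0.0217 -0.015 0 0 0 -0.095;0 0.0217 -0.015 0 0 0 -0.095;0 0.0217 -0.015 0 0 0 -0.095;0 0.0217 -0.015 0 0 0 -0.095;0 0.0217 -0.015 0 0 0 -0.095"
}}

```text
clock: 0.98
eef_pos: [0.4174, 0.3074, 0.231]
tool_rot: [0.631, 0.776, -0.0, -0.0]
ft_force: [-0.7, 0.8, 0.4]
grip_width: 0.0432
grasp_force: 0.0
```

Request:
{"op": "send_rows", "data": {
  "steps": "1 0.0217 -0.015 0 0 0 -0.095;1 0.0217 -0.015 0 0 0 -0.095;1 0.0217 -0.015 0 0 0 -0.095;1 0.0217 -0.015 0 0 0 -0.095;1 0.0217 -0.015 0 0 0 -0.095"
}}

```text
clock: 1.4
eef_pos: [0.5259, 0.2324, 0.2309]
tool_rot: [0.796, 0.606, -0.0, -0.0]
ft_force: [-0.1, 0.3, 0.3]
grip_width: 0.0856
grasp_force: 0.0
```

Request:
{"op": "send_rows", "data": {
  "steps": "1 0 0 0 0 0 0;1 0 0 0 0 0 0;1 0 0 0 0 0 0;1 0 0 0 0 0 0;1 0 0 0 0 0 0"
}}

```text
clock: 1.82
eef_pos: [0.5243, 0.2341, 0.2314]
tool_rot: [0.794, 0.608, -0.0, -0.0]
ft_force: [0.3, 0.1, -0.6]
grip_width: 0.0853
grasp_force: 0.0
```

```bash
python3 - <<'E'
from h import *
o=grab('wrist','w1');print(o['eef_pos'],o['tool_rot'],o['joint_pos'].round(2))
E
```

```text
[0.52432882 0.23411326 0.23139489] [ 7.93772896e-01  6.08214246e-01 -1.00765662e-04 -1.04961647e-04] [0.42 0.39 0.21 1.4  0.   2.25]
```

View pics/w1.png

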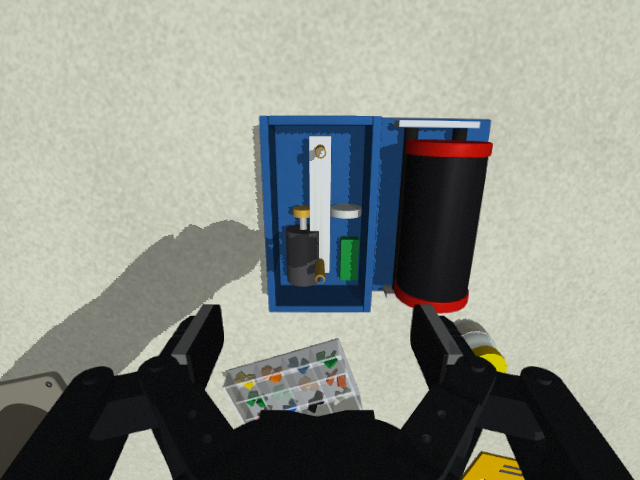

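The wrist view shows the housing upright in the picture. The stud tips are near (320,151) and (320,264), and the rim corners are near (261,117), (378,117), (370,311) and (270,311). I'll take a second, closer view.

Request:
{"op": "send_rows", "data": {
  "steps": "1 -0.004 -0.016 -0.02 0 0 0;1 -0.004 -0.016 -0.02 0 0 0;1 -0.004 -0.016 -0.03 0 0 0;1 0 0 0 0 0 0;1 0 0 0 0 0 0"
}}

```text
clock: 2.28
eef_pos: [0.5112, 0.185, 0.1602]
tool_rot: [0.794, 0.607, -0.002, -0.001]
ft_force: [0.7, 1.0, 1.0]
grip_width: 0.0855
grasp_force: 0.0
```

Request:
{"op": "send_rows", "data": {
  "steps": "1 0 0 0 0 0 0;1 0 0 0 0 0 0;1 0 0 0 0 0 0;1 0 0 0 0 0 0;1 0 0 0 0 0 0"
}}

```text
clock: 2.7
eef_pos: [0.514, 0.1862, 0.1623]
tool_rot: [0.794, 0.608, 0.001, 0.0]
ft_force: [-0.4, 0.3, -0.6]
grip_width: 0.085
grasp_force: 0.0
```

```bash
python3 - <<'E'
from h import *
o=grab('wrist','w2');print(o['eef_pos'],o['tool_rot'])
a=cv2.imread('pics/w1.png');b=cv2.imread('pics/w2.png')
# left: w1 housing crop x3 ; right: w2 x2.5
m=np.zeros((600,800,3),np.uint8)
m[:,:360]=cv2.resize(a[105:325,254:386],(360,600),interpolation=2)
m[:,360:]=cv2.resize(b[80:353,220:420],(440,600),interpolation=2)
cv2.imwrite('pics/m2.png',m)
E
```

```text
[0.5139695  0.1861626  0.16230429] [7.94121831e-01 6.07757652e-01 1.03517814e-03 2.85465499e-04]
```

View pics/m2.png

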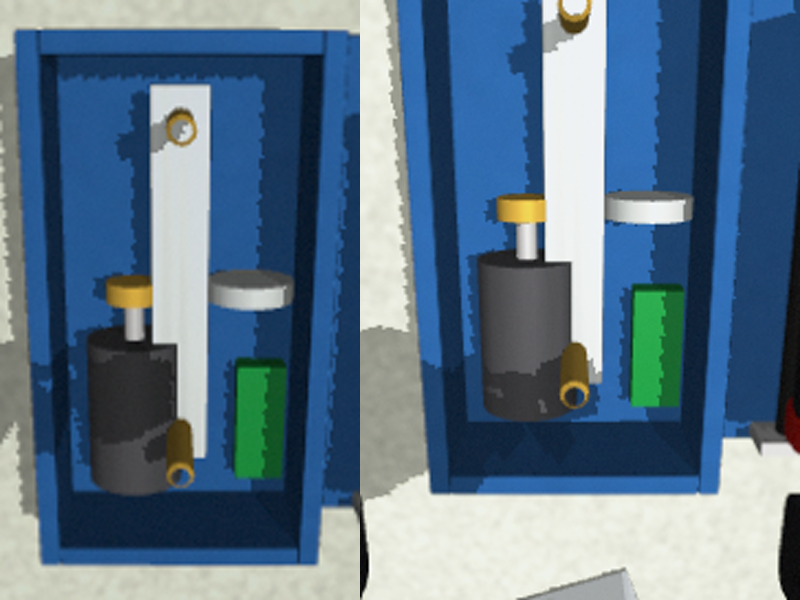

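Stud ring centres: left panel (w1) at (181,130) and (180,475), right panel (w2) at (575,8) and (574,395). Outer rim corners in w1 are (15,30), (347,32), (317,565) and (42,563). In w2 the bottom ones are (432,492) and (717,493).

```bash
python3 - <<'E'
from h import *
a=lambda x,y:('w1',254+x/2.7273,105+y/2.7273)
b=lambda x,y:('w2',220+(x-360)/2.2,80+y/2.198)
P=[(a(181,130),b(575,8)),(a(180,475),b(574,395))]
for p,q in P: print('tri',tri(p,q).round(4),'w1',atz(*p,.08).round(4),'w2',atz(*q,.08).round(4))
for f in (0,1):
  t=[atz(*p[f],.08) for p in P];d=t[0]-t[1];print('mid',((t[0]+t[1])/2).round(4),'len',np.linalg.norm(d),'deg',np.degrees(np.arctan2(d[1],d[0])))
C=np.array([atz(*a(*p),.06) for p in[(15,30),(347,32),(317,565),(42,563)]]);print(C.round(4),C.mean(0))
d=C[0]+C[1]-C[2]-C[3];print(np.degrees(np.arctan2(d[1],d[0])),np.linalg.norm(d)/2)
print(np.round([atz(*b(432,492),.06),atz(*b(717,493),.06)],4))
o=get_obs();print(R.from_quat(o['tool_rot']).as_matrix().round(4))
E
```

```text
tri [0.5433 0.2918 0.0711] w1 [0.5432 0.2924 0.08  ] w2 [0.5431 0.2907 0.08  ]
tri [0.512  0.1764 0.0786] w1 [0.5122 0.177  0.08  ] w2 [0.5121 0.1769 0.08  ]
mid [0.5277 0.2347 0.08  ] len 0.11950320451485008 deg 74.96011369815125
mid [0.5276 0.2338 0.08  ] len 0.11793794814569922 deg 74.75801989955538
[[0.4989 0.3362 0.06  ]
 [0.6036 0.3074 0.06  ]
 [0.5522 0.1155 0.06  ]
 [0.4474 0.1447 0.06  ]] [0.52551899 0.22593776 0.06      ]
74.9610493790041 0.19845842064270167
[[0.4477 0.1447 0.06  ]
 [0.5519 0.116  0.06  ]]
[[ 2.614e-01  9.652e-01  1.300e-03]
 [ 9.652e-01 -2.614e-01  5.000e-04]
 [ 9.000e-04  1.200e-03 -1.000e+00]]
```

Request:
{"op": "send_rows", "data": {
  "steps": "1 -0.002 -0.036 0.01 0 0 0.0265;1 -0.002 -0.036 0 0 0 0.0265;1 -0.002 -0.036 0 0 0 0.0265;1 -0.002 -0.036 0 0 0 0.0265;1 -0.002 -0.036 0 0 0 0.0265"
}}

```text
clock: 3.17
eef_pos: [0.5031, 0.0041, 0.1717]
tool_rot: [0.752, 0.66, 0.0, 0.0]
ft_force: [0.3, -0.1, -0.4]
grip_width: 0.0856
grasp_force: 0.0
```

Request:
{"op": "send_rows", "data": {
  "steps": "0.3 -0.002 -0.036 0 0 0 0.0265;0.3 -0.002 -0.036 0 0 0 0.0265;0.3 -0.002 -0.036 0 0 0 0.0265;0.3 -0.002 -0.036 0 0 0 0.0265;0.3 -0.002 -0.036 0 0 0 0.0265"
}}

```text
clock: 3.58
eef_pos: [0.493, -0.1763, 0.1717]
tool_rot: [0.707, 0.708, 0.0, 0.0]
ft_force: [0.4, 0.5, -0.1]
grip_width: 0.0554
grasp_force: 0.0
```

Request:
{"op": "send_rows", "data": {
  "steps": "0.3 -0.002 -0.036 0 0 0 0.0265;0.3 -0.001 -0.036 0 0 0 0.0265;0.3 0 -0.009 0 0 0 0;0.3 0 0 0 0 0 0;0.3 0 0 0 0 0 0"
}}

```text
clock: 4.0
eef_pos: [0.49, -0.2555, 0.1711]
tool_rot: [0.689, 0.725, 0.0, -0.0]
ft_force: [-0.2, 0.3, 0.2]
grip_width: 0.0555
grasp_force: 0.0
```

Request:
{"op": "send_rows", "data": {
  "steps": "0.3 0 0 0 0 0 0;0.3 0 0 0 0 0 0;0.3 0 0 0 0 0 0;0.3 0 0 0 0 0 0;0.3 0 0 0 0 0 0"
}}

```text
clock: 4.42
eef_pos: [0.4904, -0.2547, 0.1715]
tool_rot: [0.688, 0.726, 0.0, 0.0]
ft_force: [0.7, -0.3, 0.2]
grip_width: 0.0555
grasp_force: 0.0
```

```bash
python3 - <<'E'
from h import *
o=grab('wrist','w3');print(o['eef_pos'],o['tool_rot'])
z=np.load('pics/w3.npz')
E
```

```text
[ 0.49039971 -0.25473805  0.17149127] [6.87590281e-01 7.26098890e-01 3.05899583e-05 7.79169130e-05]
```

View pics/w3.png

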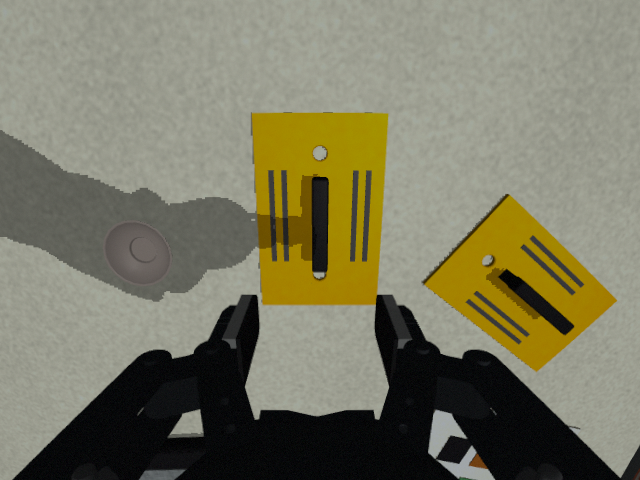

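The cover sits between the open fingers: handle top from (312,178) to (328,276), near hole (320,153), far hole (319,274) half hidden behind the handle, plate corners (252,113), (387,113), (378,304) and (263,304). The other cover is at the right.

```bash
python3 - <<'E'
from h import *
C=np.array([atz('w3',*p,.005) for p in[(251.5,113),(387.5,113),(378,304),(263,304)]]);print(C.round(4),C.mean(0))
d=C[0]+C[1]-C[2]-C[3];print(np.degrees(np.arctan2(d[1],d[0])),np.linalg.norm(d)/2)
print('hole',atz('w3',320,153,.005).round(4))
print('handle z.04',atz('w3',320,178,.04).round(4),atz('w3',320,271,.04).round(4),px('w3',320,225).round(4),px('w3',320,140))
print('tri handle top end', tri(('w3',320,178),('top0',352+141*.3,205+139*.3)).round(4))
z=np.load('pics/w3.npz');f=z['f'].astype(int);m=(f.sum(2)<110)
for v in(190,215,240,260):
  u=np.where(m[v,300:340])[0]+300;print(v,u.min(),u.max(),atz('w3',u.mean(),v,.04).round(4))
E
```

```text
[[ 0.4282 -0.1636  0.005 ]
 [ 0.5471 -0.1571  0.005 ]
 [ 0.5599 -0.3455  0.005 ]
 [ 0.439  -0.3521  0.005 ]] [ 0.4935603  -0.25455417  0.005     ]
93.603076518351 0.1888359045050034
hole [ 0.49   -0.1948  0.005 ]
handle z.04 [ 0.4907 -0.2122  0.04  ] [ 0.4955 -0.2951  0.04  ] [ 0.493  -0.2523  0.0397] [ 0.48937435 -0.18343359  0.00507428]
tri handle top end [ 0.4911 -0.2168  0.0103]
190 312 327 [ 0.4908 -0.2221  0.04  ]
215 312 327 [ 0.4921 -0.2434  0.04  ]
240 312 327 [ 0.4934 -0.2658  0.04  ]
260 312 327 [ 0.4944 -0.2845  0.04  ]
```

Request:
{"op": "send_rows", "data": {
  "steps": "0.3 0.003 0 -0.035 0 0 0.006;0.3 0 0 -0.035 0 0 0;0.3 0 0 -0.035 0 0 0;0.3 0 0 -0.03 0 0 0;0.3 0 0 -0.01 0 0 0"
}}

```text
clock: 4.88
eef_pos: [0.4899, -0.2536, 0.0217]
tool_rot: [0.686, 0.728, -0.001, -0.004]
ft_force: [-0.6, 0.6, 0.3]
grip_width: 0.0553
grasp_force: 0.0
```

Request:
{"op": "send_rows", "data": {
  "steps": "0.3 0 0 -0.01 0 0 0;0.3 0 0 0 0 0 0;0.3 0 0 0 0 0 0;0.3 0 0 0 0 0 0;0.3 0 0 0 0 0 0"
}}

```text
clock: 5.3
eef_pos: [0.4947, -0.2564, 0.0183]
tool_rot: [0.686, 0.728, 0.001, 0.002]
ft_force: [-0.7, -0.7, 0.0]
grip_width: 0.0555
grasp_force: 0.0
```

Request:
{"op": "send_rows", "data": {
  "steps": "-1 0 0 0 0 0 0;-1 0 0 0 0 0 0;-1 0 0 0 0 0 0;-1 0 0 0 0 0 0;-1 0 0 0 0 0 0"
}}

```text
clock: 5.72
eef_pos: [0.4935, -0.2559, 0.017]
tool_rot: [0.686, 0.728, 0.0, 0.001]
ft_force: [0.1, 0.2, 4.7]
grip_width: 0.0129
grasp_force: 60.4
```

Request:
{"op": "send_rows", "data": {
  "steps": "-1 0 0 0 0 0 0;-1 0 0 0 0 0 0;-1 0 0 0 0 0 0;-1 0 0 0 0 0 0;-1 0 0 0 0 0 0"
}}

```text
clock: 6.13
eef_pos: [0.4935, -0.2558, 0.017]
tool_rot: [0.686, 0.728, 0.0, 0.001]
ft_force: [-0.2, 0.1, 5.8]
grip_width: 0.0127
grasp_force: 60.6
```

Request:
{"op": "send_rows", "data": {
  "steps": "-1 0 0 0.01 0 0 0;-1 0 0 0.03 0 0 0;-1 0 0 0.03 0 0 0;-1 0 0 0.03 0 0 0;-1 0 0 0.03 0 0 0"
}}

```text
clock: 6.55
eef_pos: [0.4922, -0.255, 0.1469]
tool_rot: [0.686, 0.728, -0.0, -0.001]
ft_force: [1.4, -0.8, -2.5]
grip_width: 0.0129
grasp_force: 59.4
```

Request:
{"op": "send_rows", "data": {
  "steps": "-1 0 0.03 0.01 0 0 -0.02;-1 0.002 0.036 0 0 0 -0.02;-1 0.002 0.036 0 0 0 -0.02;-1 0.002 0.036 0 0 0 -0.02;-1 0.002 0.036 0 0 0 -0.02"
}}

```text
clock: 6.97
eef_pos: [0.5002, -0.08, 0.156]
tool_rot: [0.722, 0.692, -0.0, -0.001]
ft_force: [1.3, -0.0, -3.5]
grip_width: 0.0126
grasp_force: 59.4
```

Request:
{"op": "send_rows", "data": {
  "steps": "-1 0.002 0.036 0 0 0 -0.025;-1 0.002 0.036 0 0 0 -0.025;-1 0.002 0.036 0 0 0 -0.025;-1 0.003 0.036 0 0 0 -0.025;-1 0.003 0.036 0 0 0 -0.025"
}}

```text
clock: 7.38
eef_pos: [0.5121, 0.1, 0.1559]
tool_rot: [0.764, 0.646, -0.001, -0.0]
ft_force: [0.5, -0.0, -4.1]
grip_width: 0.0128
grasp_force: 59.4
```

Request:
{"op": "send_rows", "data": {
  "steps": "-1 0.004 0.036 0 0 0 -0.025;-1 0.004 0.036 0 0 0 -0.025;-1 0.004 0.036 0 0 0 -0.025;-1 0.004 0.024 0 0 0 -0.025;-1 0 0 0 0 0 0"
}}

```text
clock: 7.8
eef_pos: [0.5289, 0.2356, 0.1556]
tool_rot: [0.793, 0.609, 0.0, -0.001]
ft_force: [0.1, -0.2, -2.8]
grip_width: 0.0128
grasp_force: 59.4
```

Request:
{"op": "send_rows", "data": {
  "steps": "-1 0 0 0 0 0 0;-1 0 0 0 0 0 0;-1 0 0 0 0 0 0;-1 0 0 0 0 0 0;-1 0 0 0 0 0 0"
}}

```text
clock: 8.22
eef_pos: [0.5292, 0.2292, 0.1564]
tool_rot: [0.795, 0.606, -0.0, 0.0]
ft_force: [0.5, 0.5, -2.6]
grip_width: 0.0127
grasp_force: 59.4
```

```bash
python3 - <<'E'
from h import *
o=grab('wrist','w4');print(o['eef_pos'],o['tool_rot'],o['ft_force'],o['ft_torque'])
print(R.from_quat(o['tool_rot']).as_matrix().round(4))
E
```

```text
[0.5291703  0.22923385 0.15641789] [ 7.95131836e-01  6.06436597e-01 -1.31111419e-04  1.00580412e-05] [ 0.48123179  0.53974493 -2.59330269] [-0.04060657  0.03045074 -0.00545487]
[[ 2.645e-01  9.644e-01 -2.000e-04]
 [ 9.644e-01 -2.645e-01 -2.000e-04]
 [-2.000e-04 -1.000e-04 -1.000e+00]]
```

View pics/w4.png

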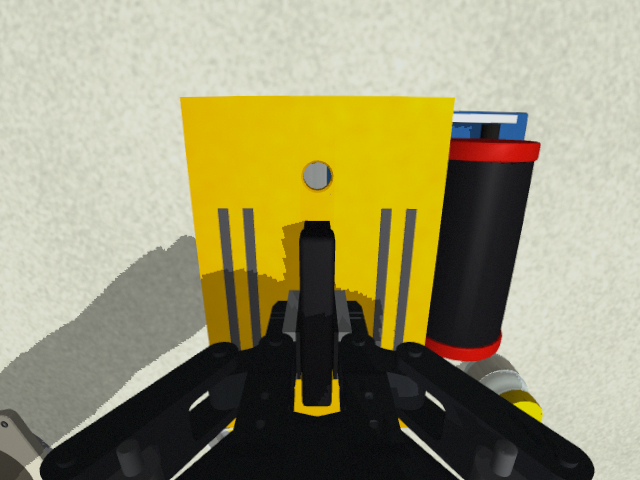

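The plate is held level. Near hole at (318,175), near plate corners (181,97) and (454,98), stud not yet in view through the hole. Next I'll measure the plate's offset from the tool.

```bash
python3 - <<'E'
from h import *
z=np.load('pics/w4.npz');f=z['f'].astype(int)
yel=((f[...,0]>120)&(f[...,2]<60)).astype(np.uint8)
# left & right edges rows, top edge cols
L=[];Rr=[];T=[]
h=.1444
for v in range(110,260,10):
  u=np.where(yel[v])[0]; L.append(atz('w4',u.min()-.5,v,h)); Rr.append(atz('w4',u.max()+.5,v,h))
for u in range(200,440,20):
  T.append(atz('w4',u,np.where(yel[:,u])[0].min()-.5,h))
for P in(L,Rr,T):
  P=np.array(P);vx,vy,x,y=cv2.fitLine(P[:,:2].astype(np.float32),cv2.DIST_HUBER,0,1e-5,1e-5).ravel();print('edge',np.degrees(np.arctan2(vy,vx)),x,y)
n=np.array([.2645,.9644]);q=np.array([.9644,-.2645])
print('width',(np.mean(Rr,0)-np.mean(L,0))[:2]@q)
sub=(yel[150:200,290:345]==0).astype(np.uint8);k,_,st,ce=cv2.connectedComponentsWithStats(sub);i=1+st[1:,4].argmax();print(st[i],ce[i]+[290,150])
H=atz('w4',*(ce[i]+[290,150]),h);o=np.array([.52917,.22923])
print('hole',H.round(4),'d',[px('w4',260,150),px('w4',380,150)])
S=np.array([.5431,.2916]) # near stud
print('in tool: hole',(H[:2]-o)@n,(H[:2]-o)@q,'stud-hole',(S-H[:2]).round(4))
print('topedge',(np.mean(T,0)[:2]-o)@n, 'sides',(np.mean(L,0)[:2]-o)@q,(np.mean(Rr,0)[:2]-o)@q)
E
```

```text
edge 74.42873 0.48837766 0.3059296
edge 74.7297 0.601918 0.26758403
edge -15.374275 0.54912066 0.3229273
width 0.12519894416069258
[ 13  12  29  28 607] [317.05601318 175.58978583]
hole [0.5455 0.2881 0.1444] d [array([0.52369001, 0.30608608, 0.14425443]), array([0.57597984, 0.29176289, 0.14412333])]
in tool: hole 0.06112397263704699 0.00015657404713227894 stud-hole [-0.0024  0.0035]
topedge 0.09563934499040255 sides -0.05962326292294091 0.06557568123775166
```

Request:
{"op": "send_rows", "data": {
  "steps": "-1 -0.002 0.004 -0.01 0 0 0.005;-1 0 0 -0.02 0 0 0;-1 0 0 -0.016 0 0 0;-1 0 0 0 0 0 0;-1 0 0 0 0 0 0"
}}

```text
clock: 8.68
eef_pos: [0.5259, 0.2339, 0.1089]
tool_rot: [0.793, 0.609, -0.002, -0.0]
ft_force: [-0.4, 0.1, -1.3]
grip_width: 0.0129
grasp_force: 59.3
```

Request:
{"op": "send_rows", "data": {
  "steps": "-1 0 0 0 0 0 0;-1 0 0 0 0 0 0;-1 0 0 0 0 0 0;-1 0 0 0 0 0 0;-1 0 0 0 0 0 0"
}}

```text
clock: 9.1
eef_pos: [0.5276, 0.2346, 0.111]
tool_rot: [0.793, 0.609, 0.001, 0.0]
ft_force: [-0.0, -0.4, -3.4]
grip_width: 0.0124
grasp_force: 59.3
```

```bash
python3 - <<'E'
from h import *
o=grab('wrist','w5');print(o['eef_pos'],o['tool_rot'],o['ft_force'])
grab('scene','sc5')
a=cv2.imread('pics/w5.png');b=cv2.imread('pics/sc5.png')
m=np.hstack([cv2.resize(a[150:210,278:358],(400,300),interpolation=2),cv2.resize(b[230:350,400:560],(400,300),interpolation=2)])
cv2.imwrite('pics/m5.png',m)
z=np.load('pics/w5.npz');f=z['f'].astype(int)
yel=((f[...,0]>120)&(f[...,2]<60)).astype(np.uint8)
k,_,st,ce=cv2.connectedComponentsWithStats((yel[150:200,290:345]==0).astype(np.uint8));i=1+st[1:,4].argmax();print(st[i],ce[i]+[290,150])
E
```

```text
[0.52755884 0.23457991 0.1110053 ] [7.93121519e-01 6.09063084e-01 6.29243075e-04 1.40608513e-04] [-0.0145133  -0.4491139  -3.38946263]
[ 13  12  28  28 526] [317.14448669 176.05323194]
```

View pics/m5.png

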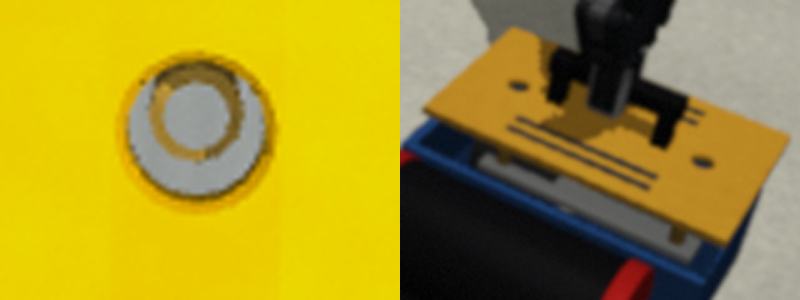

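Left panel: the stud ring at (197,110) shows through the hole centred at (196,132). The scene panel shows the plate level above the rim with both studs just below it. Next I'll work out the offset.

```bash
python3 - <<'E'
from h import *
n=np.array([.2588,.9659]);q=np.array([.9659,-.2588])
S=atz('w5',278+197/5,150+110/5,.08);H=atz('w5',278+196/5,150+132/5,.099)
d=(S-H)[:2];print(S.round(4),H.round(4),d.round(4),'along n',d@n,'q',d@q)
print(get_obs()['eef_pos'])
E
```

```text
[0.5435 0.2928 0.08  ] [0.5435 0.2932 0.099 ] [ 0.     -0.0005] along n -0.0004276318928622052 q 0.00014692614656111816
[0.52736294 0.23448468 0.11071151]
```

Request:
{"op": "send_rows", "data": {
  "steps": "-1 0 -0.0004 -0.005 0 0 0;-1 0 0 -0.005 0 0 0;-1 0 0 -0.003 0 0 0;-1 0 0 -0.002 0 0 0;-1 0 0 -0.002 0 0 0"
}}

```text
clock: 9.62
eef_pos: [0.5269, 0.2338, 0.0926]
tool_rot: [0.793, 0.609, -0.0, -0.0]
ft_force: [0.2, 0.4, -2.9]
grip_width: 0.0125
grasp_force: 59.4
```

Request:
{"op": "send_rows", "data": {
  "steps": "-1 0 0 -0.001 0 0 0;-1 0 0 -0.001 0 0 0;-1 0 0 0 0 0 0;-1 0 0 0 0 0 0;-1 0 0 0 0 0 0"
}}

```text
clock: 10.03
eef_pos: [0.5273, 0.2341, 0.0915]
tool_rot: [0.793, 0.609, 0.0, 0.0]
ft_force: [0.4, -0.7, -2.7]
grip_width: 0.0131
grasp_force: 59.4
```

Request:
{"op": "send_rows", "data": {
  "steps": "-1 0 0 -0.002 0 0 0;-1 0 0 -0.002 0 0 0;-1 0 0 -0.002 0 0 0;-1 0 0 -0.002 0 0 0;-1 0 0 -0.002 0 0 0"
}}

```text
clock: 10.45
eef_pos: [0.5271, 0.234, 0.081]
tool_rot: [0.793, 0.609, -0.0, -0.0]
ft_force: [1.0, -0.4, -3.9]
grip_width: 0.0124
grasp_force: 59.4
```

Request:
{"op": "send_rows", "data": {
  "steps": "-1 0 0 -0.001 0 0 0;-1 0 0 -0.001 0 0 0;-1 0 0 -0.001 0 0 0;-1 0 0 -0.001 0 0 0;-1 0 0 0 0 0 0"
}}

```text
clock: 10.87
eef_pos: [0.5271, 0.2339, 0.0771]
tool_rot: [0.793, 0.609, -0.0, -0.0]
ft_force: [-0.9, 0.2, -2.9]
grip_width: 0.0126
grasp_force: 59.5
```

Request:
{"op": "send_rows", "data": {
  "steps": "-1 0 0 -0.0005 0 0 0;-1 0 0 -0.0005 0 0 0;-1 0 0 -0.0005 0 0 0;-1 0 0 0 0 0 0;-1 0 0 0 0 0 0"
}}

```text
clock: 11.28
eef_pos: [0.5272, 0.234, 0.077]
tool_rot: [0.793, 0.609, 0.0, 0.0]
ft_force: [-2.9, -1.2, 4.8]
grip_width: 0.0131
grasp_force: 60.5
```

Contact is at TCP z = 0.077, the expected home height. I'll check before letting go.

```bash
python3 - <<'E'
from h import *
grab('wrist','w6');grab('scene','sc6')
a=cv2.imread('pics/w6.png');b=cv2.imread('pics/sc6.png')
m=np.hstack([cv2.resize(a[80:320,160:480],(400,300),interpolation=2),cv2.resize(b[230:350,400:560],(400,300),interpolation=2)])
cv2.imwrite('pics/m6.png',m)
E
```

```text
(no output)
```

View pics/m6.png

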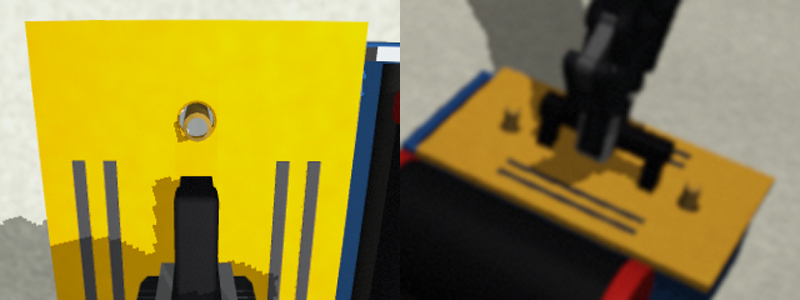

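Both studs stand out of the plate, in the scene panel at (510,120) and (690,197), and the plate sits on the rim. Releasing with a partial opening and lifting straight up.

Request:
{"op": "send_rows", "data": {
  "steps": "-0.1 0 0 0 0 0 0;-0.1 0 0 0 0 0 0;-0.1 0 0 0 0 0 0;-0.1 0 0 0 0 0 0;-0.1 0 0 0 0 0 0"
}}

```text
clock: 11.8
eef_pos: [0.5273, 0.2341, 0.0757]
tool_rot: [0.793, 0.609, 0.0, 0.0]
ft_force: [0.2, -0.2, -0.2]
grip_width: 0.0386
grasp_force: 0.0
```

Request:
{"op": "send_rows", "data": {
  "steps": "-0.1 0 0 0.005 0 0 0;-0.1 0 0 0.015 0 0 0;-0.1 0 0 0.03 0 0 0;-0.1 0 0 0.03 0 0 0;-0.1 0 0 0.03 0 0 0"
}}

```text
clock: 12.22
eef_pos: [0.5268, 0.2338, 0.187]
tool_rot: [0.793, 0.609, -0.0, -0.0]
ft_force: [1.6, 0.7, -0.5]
grip_width: 0.0383
grasp_force: 0.0
```

Request:
{"op": "send_rows", "data": {
  "steps": "-0.1 0 0 0.02 0 0 0;-0.1 0 0 0 0 0 0;-0.1 0 0 0 0 0 0;-0.1 0 0 0 0 0 0;-0.1 0 0 0 0 0 0"
}}

```text
clock: 12.63
eef_pos: [0.5263, 0.2336, 0.2043]
tool_rot: [0.793, 0.609, -0.001, -0.0]
ft_force: [0.5, 0.2, 0.0]
grip_width: 0.0379
grasp_force: 0.0
```

```bash
python3 - <<'E'
from h import *
grab('wrist','w7');grab('scene','sc7')
a=cv2.imread('pics/w7.png');b=cv2.imread('pics/sc7.png')
m=np.hstack([cv2.resize(a[80:380,180:500],(400,375),interpolation=2),cv2.resize(b[200:380,390:582],(400,375),interpolation=2)])
cv2.imwrite('pics/m7.png',m)
for p in[(280,130),(375,130),(285,250),(365,250),(340,190)]:print(px('w7',*p).round(4))
E
```

```text
[0.5179 0.3185 0.065 ]
[0.5921 0.2988 0.0652]
[0.4921 0.218  0.0646]
[0.562  0.1996 0.0652]
[0.5531 0.2584 0.0649]
```

View pics/m7.png

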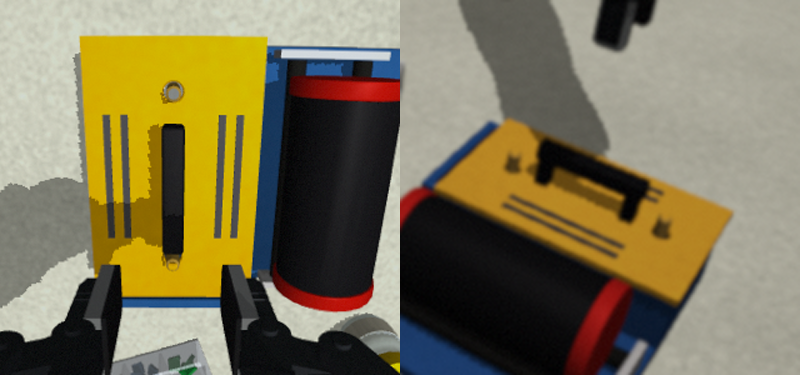

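The plate's top is flat at z = 0.065 at all five points sampled. The studs come through at (173,91) and (172,263) in the left panel, and the gripper is clear. Handing in.

```bash
python3 -c "
from workcell import *
print(job_done())"
```

```text
the job is handed in; nothing more can be done
None
```

The yellow cover is back on the housing with both studs through its holes, lying flat and fully home on the rim; it's released, the gripper is clear, and the job is handed in at about 13 s.

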